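# Fetch the cover-glass carton from behind the jar and the tall carton

## Robot

A 6-joint arm with a two-finger parallel gripper is mounted at the origin on a cart in front of the work surface, level with it; the furniture and walls round the work are solid. World frame = base frame: x ahead of the robot, y to its left, z up, the work surface at z = 0. Lengths are in m, angles in rad, forces in N, time in s.
With the tool pointing down it reaches from about 0.275 to 0.75 m from the base axis. Payload 10.2 kg.
Tool frame: the origin (TCP) lies at the centre of the arm's flange, where the gripper is bolted on; the fingertips stand env.tip_extent ahead of it and the grasp point (between the pads) lies 155 mm ahead of it (env.tip_extent is the distance from the TCP to the fingertips, in m); z points along the fingers, y is the line along which they close (so a half turn about z gives the same grasp; the last joint's range is limited). The gripper opens to 85 mm and grips with 20 to 120 N. Pads are 22 mm wide; open, the fingers measure 114 mm over their backs; the gripper's body (76 mm by 85 mm) begins 54 mm behind the grasp point. The pads swing forward as they close: fully open they stand 13 mm farther back than shut.
Start: joints at [1.037, 0.313, 1.498, -0, 1.331, -0.223], TCP at [0.161, 0.5, 0.405] pointing down, gripper open.
Joint ranges: [-2.94, 2.94], [-0.97, 2.17], [0.19, 2.56], [-1.23, 4.37], [0.02, 3.11], [-2.88, 2.88]. Speed limits (rad/s): [2.39, 2.39, 3.01, 3.14, 3.14, 3.14].

## Interface

Orientations are given as a unit quaternion [x, y, z, w].
In Python, from bench import env, vision, job, finder, monitor gives the robot as it stands. Calls block until the motion is done:
- env.reach(position, orientation): joint-space move of the TCP to a pose.
- env.movel(position, velocity=0.15, frame=None, guard=None): straight line of the TCP; frame=None keeps the orientation; velocity is the mean speed in m/s. With guard (N) it stops when the force on the tool has changed by that much, and returns True; else False.
- env.set_joints(angles): joint-space move.
- env.release() and env.close_gripper(effort=None): open the fingers fully, or close them until they stop; effort is the grip in N (None keeps the last).
- env.hold(seconds).
- env.ik(position, orientation): joint angles nearest the present ones, or None.
- vision.grab_frame(name): name is "scene" or "top" or "wrist"; returns a dict with "frame" (384x512x3 uint8, red, green, blue), "range_z" (384x512 float32, m along the optical axis (not along the pixel's ray), 0 where there is no reading), "mtx" (3x3 intrinsics, pixels), "k1" (the pictures are not rectified: a ray, as slopes to the right and down, at radius r is drawn at 1 + k1 r^2 times it, then the intrinsics apply), "view" (4x4, takes a point from world to camera coordinates). Camera axes: x right, y down, z forward; pixel columns grow to the right and rows downward; lengths in m; the calibration is good to about 2 mm. A picture is of the moment at which its call begins.
A pose or a line that the arm cannot do raises env.MotionError and nothing moves.
- job.hand_in(): hands the job in; it is judged then, once.
Trained networks look in the newest picture that a camera, given by its name, has taken for a name from the list of things; names that differ only in an ending like _2 or _b are one class to them, and where a whole thing is asked for, a point or a joint stands for the part that bears it (a point fixed in the world has none). Each returns a list of dicts, best first, with "p" (0 to 1); they miss things now and then, are a little off and sometimes report something else, mostly with a low value. They report only what shows in the picture. A call takes as long as a camera call.
- finder.masks_of(camera, query): "pixels" (384x512 bool, what is visible of it) and "location" ([row, column] in pixels, amid what is visible of it).
- finder.mark_of(camera, query): "location" ([row, column] in pixels: a listed point, or the origin of a listed thing).
Readings, each from a call of its own:
- monitor.get_clock(): time.
- monitor.get_joints(): joint angles.
- monitor.get_qvel(): joint speeds.
- monitor.get_joint_efforts(): joint torques, N m.
- monitor.get_position(): TCP position.
- monitor.get_ee_rot(): TCP orientation.
- monitor.get_contact_force(): force on the tool from outside, world axes, zero at the start.
- monitor.get_ft_torque(): the same for the moment, N m.
- monitor.get_finger_gap(): opening from 0.0 (shut) to 1.0 (fully open).
- monitor.get_gripper_force(): force on a finger pad.
Only numpy, scipy, OpenCV 4.12 (cv2) and the standard library are available. Lean on these libraries where they do the work, as an engineer would, in place of code of your own. Each camera call takes 0.05 s, during which the arm holds its last target. There are 200 camera calls.

## Task

The small low carton of cover glasses stands at the back of the grey caddy, behind the glass staining jar and the tall carton: set the jar and the tall carton aside, both standing upright on the stainless tray, and only then take out the low carton and set it right way up in the middle of the open card tray, flat on its bottom. Then put the jar and the tall carton back in the caddy, upright, each on the very spot where it stood at the start. Never tip the jar over on the way, and leave the beaker and the roll of tape where they are.

Things in the scene. Friction and masses are not known exactly. Their poses are not given: they have to be found in the camera images.
- stain_jar: staining jar, loose: square ribbed glass body with dark blue contents, round white screw lid, 50x51 mm and 104 mm tall (the square body reaches up to 88 mm), 0.16 kg. Stands in one of the two front places of the caddy. Origin at the centre of its underside; x and y square to its flat sides, z up. Grip it across x, high on the body (about 80 mm above its underside), to pass over the low carton.
- needle_carton: tall upright carton, loose, 41 (x) x 72 (y) x 89 mm tall, white and purple, 0.06 kg. Stands in the other front place of the caddy. Origin at the centre of its underside, z up. Grip it across its 41 mm side (x), near the top (about 80 mm above its underside).
- cover_carton: low carton of cover glasses, loose, 41 (x) x 58 (y) x 44 mm tall, dark blue with a white panel, 0.045 kg. Stands at the back of the caddy, about 13 mm behind the jar and the tall carton: no room for fingers until they are gone. Origin at the centre of its underside, z up. Grip it across its 41 mm side, near the top (about 42 mm above its underside).
- caddy: caddy, fixed: shallow plain grey plastic tray 130 (x) x 172 (y) mm, with a short tab on each end. Origin at the centre of its underside; its floor is 5 mm above the origin and its 4 mm thick rim 13 mm; its x axis points from the front places (x = -27 mm, y = about +38 and -38 mm) to the back place (x = +31 mm, y between -12 and +12 mm). Everything in it stands nearly square to it (within 0.1 rad).
- side_tray: side area, fixed: shallow stainless tray 190 (x) x 130 (y) mm, empty at the start. Origin at the centre of its underside; floor 5 mm above the origin, rim 12 mm. Two things stand well on it at x = +45 and -45 mm.
- slide_tray: open card tray, fixed: red card with white lining, 62 (x) x 84 (y) x 20 mm tall, empty. It sits on a white base plate 5 mm thick. Origin at the centre of the tray's underside, 5 mm above the bench; floor 2 mm above the origin, walls 2 mm thick and 20 mm high, so the inside is 58 x 80 mm and takes the low carton when x lies along x.
- beaker: bystander, loose: glass beaker, 50 mm across and 70 mm tall, on the bench near the robot. Origin at the centre of its underside.
- tape: bystander, loose: roll of tan tape lying flat, 103 mm across, 25 mm tall, on the bench near the robot. Origin at the centre of its underside.

How it is judged:
By the outcome, as a careful person would: the job done as asked, in the order asked, and still so for the second after the job is handed in, with the robot touching nothing.
It also fails if it takes over 120 s, if anything falls off the work surface, if the arm or the gripper's body presses on something with over 40 N, if the wrist force passes 120 N, or if a joint passes its speed limit or range.

## Working session

There is one attempt and no reset: what is moved stays moved. The work goes in short steps, each a Python script; the robot and the scene stay as the last script left them, time stands still between calls to the robot, and variables do not carry over. Pictures are saved under pics/ and viewed, at most 14 in all, crops included, and the job is handed in when it is done.

```bash
ls; mkdir -p pics; python3 - <<'E'
from bench import env, vision, job, finder, monitor
import cv2,numpy as np
print(env.tip_extent, monitor.get_ee_rot(), monitor.get_clock())
ims=[]
for c in ("scene","top"):
    f=vision.grab_frame(c); ims.append(f["frame"]); print(c,f["mtx"].tolist(),f["k1"],np.round(f["view"],3).tolist())
    cv2.imwrite(f"pics/{c}0.png",cv2.cvtColor(f["frame"],cv2.COLOR_RGB2BGR))
    for q in "stain_jar needle_carton cover_carton caddy side_tray slide_tray beaker tape".split():
        m=finder.masks_of(c,q)
        print(q,[(round(a["p"],2),[int(v) for v in a["location"]],int(a["pixels"].sum())) for a in m[:2]])
E
```

```text
bench.py
pics
0.1734 [ 1.54779363e-01  9.87948857e-01 -5.94919780e-04 -2.26592830e-04] 0.0
scene [[421.038331362676, 0.0, 253.55109941771104], [0.0, 421.038331362676, 188.1982790543428], [0.0, 0.0, 1.0]] -0.04900550669058896 [[0.962, 0.273, -0.003, -0.531], [0.186, -0.665, -0.724, 0.071], [-0.2, 0.695, -0.69, 1.067], [0.0, 0.0, 0.0, 1.0]]
stain_jar [(0.56, [253, 242], 1064)]
needle_carton [(0.97, [232, 262], 874)]
cover_carton []
caddy [(0.65, [278, 266], 1795)]
side_tray [(0.67, [206, 275], 2677)]
slide_tray [(0.74, [152, 276], 520)]
beaker [(0.76, [235, 191], 349)]
tape [(0.91, [175, 196], 801)]
top [[418.68821225499187, 0.0, 257.13542405709535], [0.0, 418.68821225499187, 189.3001432482743], [0.0, 0.0, 1.0]] -0.11412176381159685 [[-0.02, -1.0, -0.009, 0.198], [-0.981, 0.021, -0.195, 0.496], [0.195, 0.005, -0.981, 0.816], [0.0, 0.0, 0.0, 1.0]]
stain_jar [(0.69, [171, 357], 883)]
needle_carton [(0.58, [164, 322], 1117)]
cover_carton [(0.55, [142, 341], 624)]
caddy [(0.9, [147, 322], 1953)]
side_tray []
slide_tray [(0.78, [192, 158], 1149)]
beaker [(0.63, [244, 328], 429)]
tape [(0.95, [290, 216], 1068)]
```

View pics/scene0.png

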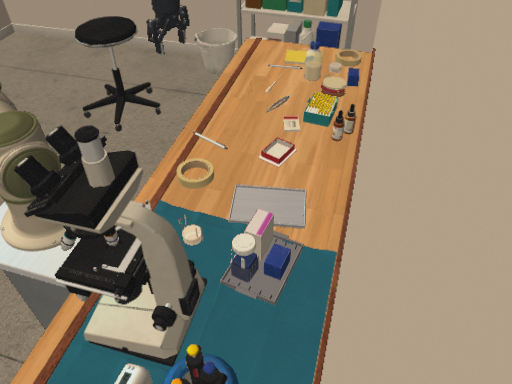

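View pics/top0.png

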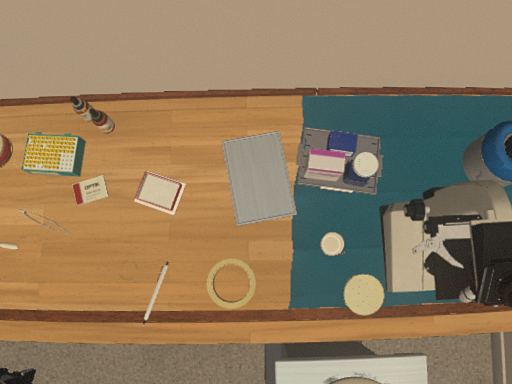

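The scene view shows the jar (white lid, ~[245,243]), the tall carton (~[232,262]) and the low carton (~[262,278]) in the caddy. In the top view the jar lid is at [165,365], the tall carton at [163,326] and the low carton at [142,341]. The steel tray is at [178,259], the card tray at [192,160], the beaker at [244,332] and the tape at [283,231].

```bash
cat > h.py <<'E'
from bench import env, vision, job, finder, monitor
import cv2, numpy as np
from scipy.spatial.transform import Rotation as R
def cloud(f):
    h,w=f["range_z"].shape; u,v=np.meshgrid(np.arange(w),np.arange(h))
    p=cv2.undistortPoints(np.stack([u,v],-1).reshape(-1,1,2).astype(float),f["mtx"],np.array([f["k1"],0,0,0.])).reshape(h,w,2)
    z=f["range_z"]; P=np.stack([p[...,0]*z,p[...,1]*z,z],-1)
    V=np.asarray(f["view"]); W=(P-V[:3,3])@V[:3,:3]; W[z==0]=np.nan
    return W
def save(f,n): cv2.imwrite(f"pics/{n}.png",cv2.cvtColor(f["frame"],cv2.COLOR_RGB2BGR))
def quat(yaw):  # tool down, closing line (tool y) at angle yaw from world x
    y=np.array([np.cos(yaw),np.sin(yaw),0]); z=np.array([0,0,-1.]); x=np.cross(y,z)
    return R.from_matrix(np.stack([x,y,z],1)).as_quat()
def rect(P):
    (c,s,a)=cv2.minAreaRect((P[:,:2]*1000).astype(np.float32)); return np.round(c,1),np.round(s,1),round(a,1)
E
python3 - <<'E'
from h import *
f=vision.grab_frame("top"); W=cloud(f)
def pr(n,m):
    P=W[m&np.isfinite(W[...,2])]; print(n,len(P),np.round(np.percentile(P[:,2],[2,50,98])*1000,1),rect(P))
    return P
for q in "stain_jar needle_carton cover_carton caddy slide_tray beaker tape".split():
    m=finder.masks_of("top",q)
    if m:
        P=pr(q,m[0]["pixels"]); z=P[:,2]; t=P[z>np.percentile(z,95)-.006]; print("   top",len(t),rect(t),np.round(np.median(t,0)*1000,1))
for r,c in [(178,259),(192,160),(215,400),(230,300),(100,340),(95,340),(85,340),(60,340),(250,400),(200,420),(165,390)]: print(r,c,np.round(W[r,c],3))
z=W[...,2]; reg=np.zeros(z.shape,bool); reg[125:230,215:300]=1
import sys
hsv=cv2.cvtColor(f["frame"],cv2.COLOR_RGB2HSV); pr("side",reg&(hsv[...,1]<50)&(hsv[...,2]>90))
print("joints for pose", [env.ik([0.4,-.1,.45],quat(a)) for a in (0,1.57,-1.57)])
E
```

```text
stain_jar 904 [ 13.  108.5 113.4] (array([534.1, -33.3]), array([69.8, 54.1]), 71.2)
   top 472 (array([535.6, -25. ]), array([47.6, 47.1]), 87.1) [534.9 -24.7 110.9]
needle_carton 1051 [14.4 95.2 98.8] (array([545.4,  47. ]), array([86.6, 54.9]), 64.0)
   top 677 (array([547.7,  49.5]), array([71.1, 40.3]), 82.0) [547.1  50.2  96.2]
cover_carton 594 [18.3 51.1 54.6] (array([603.4,   7.9]), array([71.9, 63.2]), 27.7)
   top 482 (array([591.9,   6.3]), array([56.9, 62.4]), 81.6) [601.    5.5  51.5]
caddy 2056 [ 4.1  8.2 17.1] (array([568.8,   5. ]), array([188.8, 133.3]), 81.1)
   top 673 (array([568.9,   6.1]), array([186.5, 133.3]), 81.1) [561.7  20.4  14.5]
slide_tray 1134 [ 5.3  8.8 27. ] (array([507.7, 402.1]), array([84.6, 62.4]), 70.4)
   top 156 (array([507.8, 402.3]), array([84.3, 62.4]), 70.4) [508.  408.   24.7]
beaker 395 [17.2 25.8 28.8] (array([387.2,  35.2]), array([45.1, 44.3]), 67.9)
   top 379 (array([386. ,  34.4]), array([46.6, 42.1]), 86.1) [387.2  34.3  25.9]
tape 880 [ 3.6 25.9 29.2] (array([309.9, 247.2]), array([101.7,  95.4]), 88.9)
   top 798 (array([309.8, 245.7]), array([98.7, 95.4]), 88.9) [307.2 248.1  26. ]
178 259 [0.534 0.184 0.008]
192 160 [0.507 0.4   0.009]
215 400 [ 0.438 -0.1    0.068]
230 300 [0.419 0.098 0.004]
100 340 [ 0.715 -0.006  0.003]
95 340 [ 0.728 -0.008  0.001]
85 340 [ 0.74  -0.003  0.029]
60 340 [0.74  0.017 0.144]
250 400 [ 0.368 -0.098  0.056]
200 420 [ 0.46  -0.128  0.11 ]
165 390 [ 0.559 -0.109  0.002]
side 5049 [ 3.7  7.1 15. ] (array([538.3, 166.6]), array([190.2, 166.1]), 9.5)
joints for pose [array([-5.30928589e-01,  2.52553933e-02,  1.72196519e+00, -4.44089210e-16,
        1.39437207e+00, -5.30928589e-01]), array([-5.30928589e-01,  2.52553933e-02,  1.72196519e+00, -4.44089210e-16,
        1.39437207e+00, -2.10092859e+00]), array([-5.30928589e-01,  2.52553933e-02,  1.72196519e+00, -4.44089210e-16,
        1.39437207e+00,  1.03907141e+00])]
```

```bash
python3 - <<'E'
from h import *
yaw=np.radians(-9)
# choose half-turn staying well within joint 6 range
for a in (yaw,yaw+np.pi): print(a,[np.round(env.ik(p,quat(a)),2) for p in ([.5,.01,.40],[.6,.005,.36],[.508,.402,.30])])
env.reach([.5,.01,.42],quat(yaw)); 
f=vision.grab_frame("wrist"); save(f,"w0"); V=f["view"]; print("cam at",np.round(-V[:3,:3].T@V[:3,3],3),np.round(V[2,:3],2), monitor.get_clock())
W=cloud(f)
for q in "stain_jar needle_carton cover_carton caddy".split():
    for m in finder.masks_of("wrist",q)[:1]:
        P=W[m["pixels"]&np.isfinite(W[...,2])]; z=P[:,2]; t=P[z>np.percentile(z,90)-.005]
        print(q,round(m["p"],2),np.round(np.percentile(z,[2,50,98])*1000,1),"top",len(t),rect(t))
E
```

```text
-0.15707963267948966 [array([-0.21,  0.26,  1.58, -0.  ,  1.3 , -0.06]), array([-0.19,  0.51,  1.32, -0.  ,  1.31, -0.03]), array([ 0.49,  0.67,  1.22, -0.  ,  1.25,  0.65])]Traceback (most recent call last):
  File "<stdin>", line 4, in <module>
    return _wrapfunc(a, 'round', decimals=decimals, out=out)
    return _wrapit(obj, method, *args, **kwds)
    result = getattr(arr, method)(*args, **kwds)
TypeError: unsupported operand type(s) for *: 'NoneType' and 'float'
```

```bash
python3 - <<'E'
from h import *
yaw=np.radians(-9)
env.reach([.5,.01,.42],quat(yaw)); 
f=vision.grab_frame("wrist"); save(f,"w0"); V=f["view"]; print("cam at",np.round(-V[:3,:3].T@V[:3,3],3),np.round(V[2,:3],2), monitor.get_clock())
W=cloud(f)
for q in "stain_jar needle_carton cover_carton caddy".split():
    for m in finder.masks_of("wrist",q)[:1]:
        P=W[m["pixels"]&np.isfinite(W[...,2])]; z=P[:,2]; t=P[z>np.percentile(z,90)-.005]
        print(q,round(m["p"],2),np.round(np.percentile(z,[2,50,98])*1000,1),"top",len(t),rect(t))
E
```

```text
cam at [0.511 0.08  0.388] [-0.04 -0.28 -0.96] 3.4833
stain_jar 0.96 [  9.9 107.  109.3] top 1418 (array([536.4, -26. ]), array([48.5, 47.6]), 82.5)
needle_carton 0.75 [ 9.7 92.9 94.5] top 2419 (array([548.9,  48.3]), array([71.4, 40.6]), 81.0)
cover_carton 0.92 [13.3 48.  49.7] top 1390 (array([602.1,   3.1]), array([58. , 40.9]), 80.0)
caddy 0.82 [ 2.3  4.4 12.8] top 1279 (array([569.8,   6.6]), array([188.2, 130.8]), 81.0)
```

View pics/w0.png

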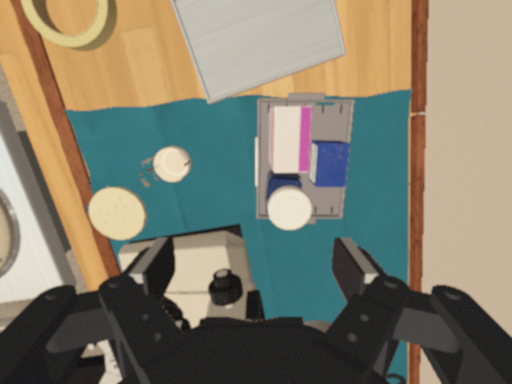

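The wrist view shows the tall carton at ~[140,293], the low carton at ~[165,330] and the jar lid at [208,290]. All the sizes agree with those given. Next are the jar's yaw and the two trays.

```bash
python3 - <<'E'
from h import *
f=vision.grab_frame("wrist"); W=cloud(f); m=finder.masks_of("wrist","stain_jar")[0]["pixels"]
P=W[m&np.isfinite(W[...,2])]; s=P[(P[:,2]>.02)&(P[:,2]<.085)]
print(len(s),rect(s))
d=cv2.fitLine((s[:,:2]*1000).astype(np.float32),cv2.DIST_HUBER,0,.01,.01).ravel(); print("face line",d,"angle x",np.degrees(np.arctan2(d[1],d[0])))
env.reach([.5,.19,.42],quat(np.radians(-9)))
f=vision.grab_frame("wrist"); save(f,"w1"); W=cloud(f)
for q in ("side_tray","slide_tray"):
    for m in finder.masks_of("wrist",q)[:1]:
        P=W[m["pixels"]&np.isfinite(W[...,2])]; print(q,round(m["p"],2),len(P),np.round(np.percentile(P[:,2],[2,50,98])*1000,1),rect(P))
E
```

```text
567 (array([535.5, -21.2]), array([41.7, 43.5]), 76.4)
face line [ 9.9244064e-01  1.2272550e-01  5.3727448e+02 -7.6893816e+00] angle x 7.049425
side_tray 0.7 11783 [ 2.4  4.1 11.5] (array([537. , 183.1]), array([196.3, 134.7]), 9.9)
slide_tray 0.88 1773 [ 3.5  5.5 24.1] (array([501.7, 383.3]), array([43.1, 62.1]), 70.3)
```

View pics/w1.png

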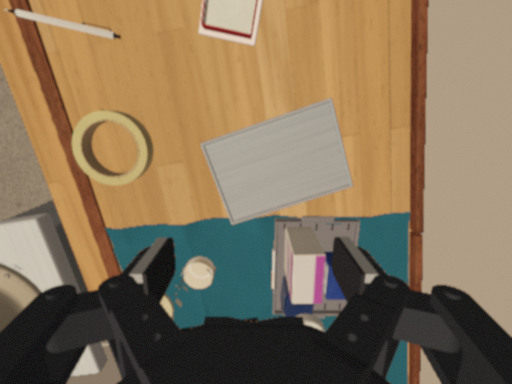

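The steel tray is at (537,183) with yaw +9.9°. I'm moving the tall carton first, because that opens a clear view of the jar's body.

View pics/w2.png

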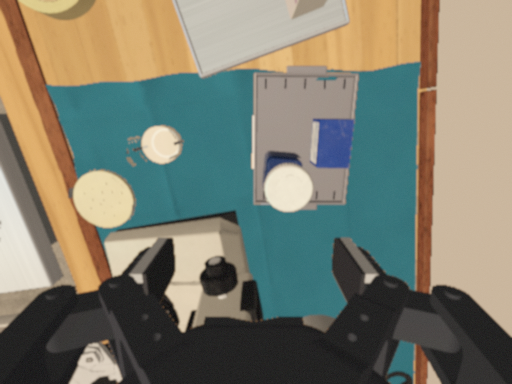

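The tall carton stands on the steel tray ([5,310]) and the jar's blue body shows at [160,282]. I'm checking the jar's yaw and the carton's placing.

```bash
python3 - <<'E'
from h import *
f=vision.grab_frame("wrist"); W=cloud(f); m=finder.masks_of("wrist","stain_jar")[0]["pixels"]
P=W[m&np.isfinite(W[...,2])]*1000; s=P[(P[:,2]>20)&(P[:,2]<82)]
c,sn=np.cos(np.radians(-9)),np.sin(np.radians(-9)); d=s[:,:2]-[536.4,-26.2]
L=np.c_[d[:,0]*c+d[:,1]*sn,-d[:,0]*sn+d[:,1]*c]
for a in range(-36,36,6):
    b=L[(L[:,0]>=a)&(L[:,0]<a+6)]
    if len(b): print(a,len(b),np.round(np.percentile(b[:,1],[10,50,90]),1))
t=vision.grab_frame("top"); W=cloud(t)
for q in ("needle_carton","beaker","tape"):
  for m in finder.masks_of("top",q)[:1]:
    P=W[m["pixels"]&np.isfinite(W[...,2])]; z=P[:,2]; k=P[z>np.percentile(z,90)-.006]; print(q,np.round(np.percentile(z,[50,98]),3),rect(k))
E
```

```text
-30 9 [-11.4  -8.2  -4.5]
-24 101 [-2.5  9.7 22.4]
-18 95 [10.6 19.4 26.1]
-12 72 [14.7 21.6 26.1]
-6 61 [17.7 22.3 25.6]
0 46 [18.7 21.8 25.1]
6 47 [18.1 21.4 24.7]
12 54 [16.7 20.6 24.1]
18 15 [15.  18.  23.7]
needle_carton [0.095 0.099] (array([585.1, 190.8]), array([42., 72.]), 10.9)
beaker [0.026 0.029] (array([386.4,  34. ]), array([43.9, 44.1]), 43.0)
tape [0.026 0.029] (array([309.9, 245.8]), array([98.8, 99.4]), 89.2)
```

View pics/w2c.png

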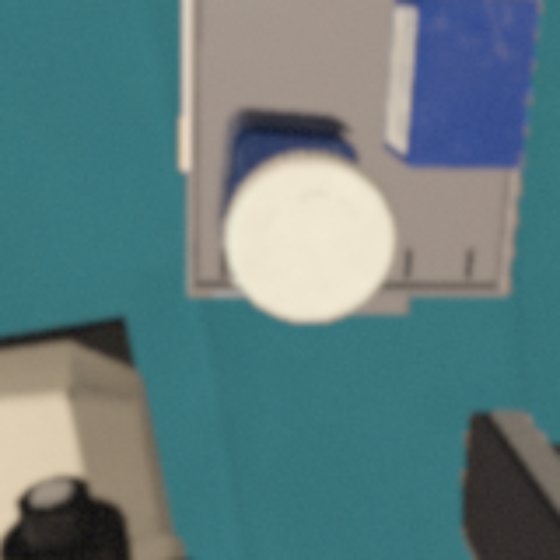

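The crop shows the jar's rear face sloping relative to the caddy rim. The depth fit gives about −3.8° relative to the caddy, so the jar's yaw is about −12.8°.

```bash
echo 'J=(.5364,-.0261,np.radians(-12.8))' >> h.py
python3 - <<'E'
from h import *
pick(*J[:2],.240,J[2],45)
place(*SJ[:2],.240,SJ[2])
env.reach([.5,.01,.40],quat(np.radians(-9)))
f=vision.grab_frame("wrist"); save(f,"w3"); W=cloud(f)
for q in ("cover_carton","stain_jar"):
  for m in finder.masks_of("wrist",q)[:1]:
    P=W[m["pixels"]&np.isfinite(W[...,2])]; z=P[:,2]; k=P[z>np.percentile(z,90)-.005]; print(q,round(m["p"],2),np.round(np.percentile(z,[50,98]),3),rect(k))
f=vision.grab_frame("top");W=cloud(f)
for q in ("needle_carton","stain_jar","slide_tray"):
  for m in finder.masks_of("top",q)[:1]:
    P=W[m["pixels"]&np.isfinite(W[...,2])]; z=P[:,2]; k=P[z>np.percentile(z,90)-.006]; print(q,round(m["p"],2),np.round(np.percentile(z,[50,98]),3),rect(k))
E
```

```text
gap 0.5737732230306238 46.21885120868683
gap 0.5717774218137737 17.8083
guard True
t 22.05
cover_carton 0.89 [0.048 0.05 ] (array([602. ,   3.3]), array([57.4, 40.4]), 80.8)
stain_jar 0.87 [0.107 0.109] (array([486. , 164.6]), array([29.4, 47.6]), 81.2)
needle_carton 0.58 [0.095 0.099] (array([585. , 190.9]), array([41.8, 72.1]), 10.0)
stain_jar 0.89 [0.11  0.113] (array([485.1, 173.6]), array([45.5, 45.3]), 43.2)
slide_tray 0.57 [0.009 0.027] (array([507.7, 402. ]), array([84.8, 63.3]), 69.7)
```

View pics/w3.png

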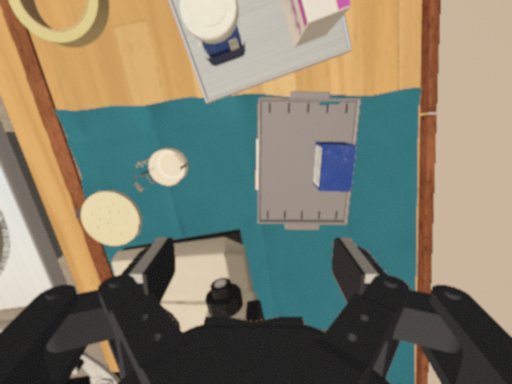

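Both now stand on the steel tray (jar [25,213], tall carton [15,315]) and the low carton is free at [165,334]. I'm picking it up and checking the card tray from the wrist before placing it.

```bash
python3 - <<'E'
from h import *
print(env.ik([.509,.403,.375],quat(np.radians(-19.8))) is not None)
pick(.602,.0033,.202,np.radians(-9.3),25)
carry(.5,.29,np.radians(-19.8))
f=vision.grab_frame("wrist"); save(f,"w4"); W=cloud(f)
for m in finder.masks_of("wrist","slide_tray")[:1]:
    P=W[m["pixels"]&np.isfinite(W[...,2])]; z=P[:,2]; k=P[z>np.percentile(z,98)-.006]; print(round(m["p"],2),np.round(np.percentile(z,[2,50,98]),3),rect(P),rect(k))
E
```

```text
True
gap 0.4720959954760177 25.688553750514984
gap 0.47092812149321034 27.4
0.78 [0.004 0.006 0.024] (array([506.5, 403.3]), array([85. , 65.8]), 70.2) (array([508.3, 402.7]), array([85., 62.]), 70.2)
```

View pics/w4.png

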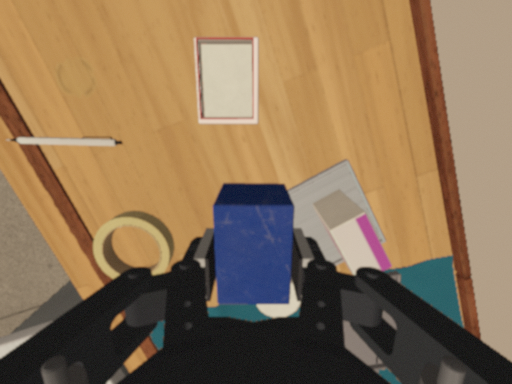

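The low carton is held square at [245,253] and the card tray is clear at [80,227], measured at (508,403) mm with yaw −19.8°.

```bash
sed -i 's/env.hold(.2); env.release(); env.hold(.2)/print("z",monitor.get_position()[2]-z); env.hold(.2); env.release(); env.hold(.2)/' h.py
python3 - <<'E'
from h import *
place(.5083,.4027,.204,np.radians(-19.8))
env.reach([.5,.30,.40],quat(np.radians(-19.8)))
f=vision.grab_frame("wrist"); save(f,"w5"); W=cloud(f)
for q in ("cover_carton","slide_tray"):
  for m in finder.masks_of("wrist",q)[:1]:
    P=W[m["pixels"]&np.isfinite(W[...,2])]; z=P[:,2]; k=P[z>np.percentile(z,90)-.005]; print(q,round(m["p"],2),np.round(np.percentile(z,[50,98]),3),rect(k))
E
```

```text
guard False
z 0.0005601022187251281
t 33.5167
cover_carton 0.76 [0.05  0.051] (array([508.7, 402.6]), array([57.8, 40. ]), 69.8)
slide_tray 0.9 [0.006 0.025] (array([508.4, 402.8]), array([84.4, 61.3]), 70.3)
```

View pics/w5.png

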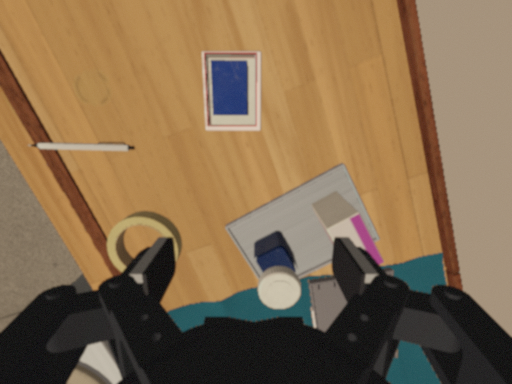

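The low carton sits centred in the card tray ([88,230], 0.3 mm off). Now the jar and tall carton go back.

```bash
python3 - <<'E'
from h import *
pick(*SJ[:2],.2405,SJ[2],45); place(*J[:2],.2405,J[2])
pick(*SN[:2],.2405,SN[2],25); place(*N[:2],.2405,N[2])
env.reach([.5,.01,.42],quat(np.radians(-9)))
f=vision.grab_frame("wrist"); save(f,"w6"); W=cloud(f)
for q in ("stain_jar","needle_carton"):
  for m in finder.masks_of("wrist",q)[:1]:
    P=W[m["pixels"]&np.isfinite(W[...,2])]; z=P[:,2]; k=P[z>np.percentile(z,90)-.005]; print(q,round(m["p"],2),np.round(np.percentile(z,[50,98]),3),rect(k))
f=vision.grab_frame("top");save(f,"t6");W=cloud(f)
for q in ("cover_carton","beaker","tape"):
  for m in finder.masks_of("top",q)[:1]:
    P=W[m["pixels"]&np.isfinite(W[...,2])]; z=P[:,2]; k=P[z>np.percentile(z,90)-.006]; print(q,round(m["p"],2),np.round(np.percentile(z,[50,98]),3),rect(k))
E
```

```text
gap 0.5754858139779133 46.024115681648254
gap 0.5741941265837125 38.3
guard True
z 0.0004903663390093405
t 42.5417
gap 0.4714963867625975 27.31301039457321
gap 0.46711841243940266 46.8667
guard True
z 0.000273323623017685
t 50.8833
stain_jar 0.9 [0.107 0.109] (array([535.5, -25.4]), array([47.6, 48.6]), 62.3)
needle_carton 0.74 [0.093 0.094] (array([548.4,  48.5]), array([71., 40.]), 81.1)
cover_carton 0.88 [0.052 0.056] (array([508. , 402.1]), array([57. , 40.1]), 68.8)
beaker 0.84 [0.026 0.029] (array([387. ,  34.6]), array([46.6, 44. ]), 88.0)
tape 0.71 [0.026 0.029] (array([310. , 245.9]), array([99.1, 99.4]), 89.1)
```

View pics/w6.png

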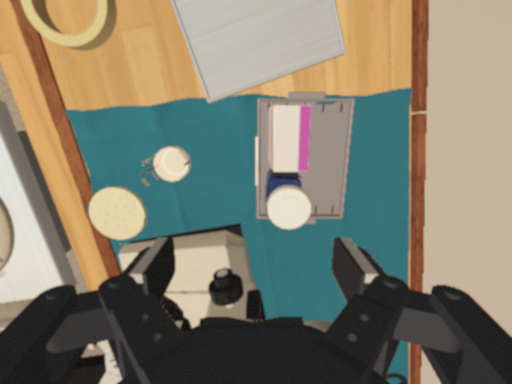

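The jar ([207,289]) and tall carton ([139,292]) are back within about 1 mm of where they started, and the beaker and tape haven't moved.

```bash
python3 -c "
from h import *
print(job.hand_in())"
```

```text
the job is handed in; nothing more can be done
None
```

The job is done and handed in after about 51 s of robot time: the low carton is centred and flat in the card tray, the jar and tall carton stand upright within about 1 mm of where they started, and the beaker and tape haven't moved.

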